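# Fit the batteries in the data logger

### The job

Put fresh batteries in the data logger: push its battery cover all the way open, drop both D cells end-down, button end up, into the two battery tubes, one in each, then slide the cover fully shut over them. Leave the pliers, screwdriver and tape roll where they are.

Things in the scene. Friction and masses are not known exactly. Their poses are not given: they have to be found in the camera images.
- logger: Grey data logger with black 75 mm high end bezels, 206 x 108 mm; stands firm. Origin: centre of its underside on the bench; x along its length, z up. Display strip at -y, 69 mm high. Battery strip at y = -3 to 51 mm, top 72 mm high: two tubes in its -x half, plain +x half. Guide rails beside the cover reach 80 mm, lips 43 mm apart. Sockets stick out 17 mm at the +x end.
- tube0 (a point): Centre of a battery tube's mouth, 72 mm above the bench, at x = -72, y = +24 mm of the logger. A round hole 38 mm across, 2 mm chamfer, 64 mm deep (floor 8 mm above the bench), so a D cell drops in and stands with its top 3 mm below the mouth.
- tube1 (a point): The same for the other tube, at x = -27, y = +24 mm of the logger (nearer the open cover), 45 mm from tube0.
- cover (a joint): Black sliding cover, m: 0 fully shut (over both tubes), 0.092 fully open (both tubes free, over the plain half). Opens along the logger's +x, has a stop at each end, resists with about 2 N and stays where left. Starts up to 0.03 open. A cell standing proud of its tube blocks it.
- cover_rib (a point): Top centre of the orange cross rib on the cover, 92 mm above the bench; at y = +24, x = -49.5 mm of the logger when shut, +42.5 when open. The rib is 8 mm thick along the logger's x, 34 mm long along its y, stands 15 mm above the middle of the flat cover (93 x 47 mm, top 77 mm above the bench) and can be pushed from either side.
- cell_a: D-size battery cell, a yellow upright cylinder with a black lower band and a steel top with a small button, 33 mm across, 61 mm tall, 0.1 to 0.2 kg; stands loose on the bench, button up. Origin: centre of its lower end; z towards the button. Either cell may go in either tube.
- cell_b: Second D cell, the same.
- pliers_green: Pliers with green handles, 168 x 56 x 14 mm, lying loose; a bystander. Origin: centre of its underside.
- screwdriver_blue: Slim screwdriver with yellow and blue handle, 150 x 21 x 19 mm, lying loose; a bystander. Origin: centre of its underside.
- tape_roll: Roll of black tape, 67 mm across, 19 mm high, lying flat and loose; a bystander. Origin: centre of its underside.

How it is judged:
On the way, in this order (a step that is already met when the one before it is completed fails the run):
1. the cover is fully open (at least 86 of its 92 mm) (value of joint cover above 0.086 m), for 0.1 s.
2. one cell stands down in a tube ((((horizontal distance between cell_a and tube0 below 0.008 m or horizontal distance between cell_a and tube1 below 0.008 m) and z of cell_a in the frame of logger below 0.014 m and angle between cell_a's own z axis and vertical below 0.15 rad) or ((horizontal distance between cell_b and tube0 below 0.008 m or horizontal distance between cell_b and tube1 below 0.008 m) and z of cell_b in the frame of logger below 0.014 m and angle between cell_b's own z axis and vertical below 0.15 rad))), for 0.2 s.
3. both cells stand down in the tubes ((horizontal distance between cell_a and tube0 below 0.008 m or horizontal distance between cell_a and tube1 below 0.008 m) and z of each of cell_a, cell_b in the frame of logger below 0.014 m and angle between each of cell_a, cell_b's own z axis and vertical below 0.15 rad and (horizontal distance between cell_b and tube0 below 0.008 m or horizontal distance between cell_b and tube1 below 0.008 m)), for 0.2 s.
At the end, for the whole second after the job is handed in: The cover is shut to within 4 mm; each cell stands in a tube of its own, button up (tilt under 0.15 rad), its foot within 8 mm of the tube's axis and on the tube's floor to within 6 mm; everything is at rest (all of step 3 and value of joint cover below 0.004 m and linear speed of each of cell_a, cell_b below 0.03 m/s); the robot touches nothing.
It fails at once if a bystander (pliers, screwdriver, tape roll) is shifted by more than 25 mm (distance of any of pliers_green, screwdriver_blue, tape_roll from where it was at the start of the episode above 0.025 m).
It also fails if it takes over 69 s, if anything falls off the work surface, if the arm or the gripper's body presses on something with over 40 N, if the wrist force passes 120 N, or if a joint passes its speed limit or range.

### The arm

A 6-joint arm with a two-finger parallel gripper is mounted at the origin on a cart in front of the work surface, level with it; the furniture and walls round the work are solid. World frame = base frame: x ahead of the robot, y to its left, z up, the work surface at z = 0. Lengths are in m, angles in rad, forces in N, time in s.
With the tool pointing down it reaches from about 0.375 to 0.9 m from the base axis. Payload 3.1 kg.
Tool frame: the origin (TCP) lies at the very end of the fingers, on their centre line; the grasp point (between the pads) lies 19 mm behind it (grip_depth is the distance from the TCP to the grasp point, in m); z points along the fingers, y is the line along which they close (so a half turn about z gives the same grasp; the last joint's range is limited). The gripper opens to 85 mm and grips with 20 to 120 N. Pads are 22 mm wide; open, the fingers measure 114 mm over their backs; the gripper's body (76 mm by 85 mm) begins 54 mm behind the grasp point. The pads swing forward as they close: fully open they stand 13 mm farther back than shut.
Start: joints at [-0.178, 0.527, 1.433, -0, 1.181, -0.178], TCP at [0.625, 0, 0.206] pointing down, gripper open.
Joint ranges: [-3.08, 3.08], [-0.75, 2.2], [0.22, 2.44], [-1.43, 4.57], [0, 2.65], [-2.85, 2.85]. Speed limits (rad/s): [2.79, 2.79, 3.14, 3.14, 3.14, 3.14].

### API

Orientations are given as a unit quaternion [x, y, z, w].
In Python, from station import * gives the robot as it stands.
- The arm moves only by the tool apply_moves, never from a script. Its argument "plan" is a list of rows, each a list of 7 numbers: the shift along the tool's x, y, z in m, then the turn, a rotation vector about the tool's x, y, z in rad, then the gripper command: -1 is fully open, 1 is shut, values between are in proportion. In form: [[dx, dy, dz, wx, wy, wz, jaw], ...]. A call has 1 to 8 rows; each row shifts and turns the commanded pose from where the row before left it, along the tool's axes as they then stand; what a row does not reach is not made up. A row lasts 1/8 s, in which the tool goes at most 62.5 mm and 10.7 degrees, less where a joint would pass 70% of its speed; a pose out of reach is approached as far as the arm can. A call is refused whole if a number of a shift passes 0.0625 or a number of a turn 0.188, either way. A call with a gripper value outside its range is refused whole. The fingers move at their own pace and stop on an object; "force" is the grip in N (left out, the last holds). Time passes only in rows, so rows that do not move let the fingers close. It gives the time, the measured TCP pose, the force, the opening and the grip force at its end, in the units of the state.
- sense(): the state, without advancing time (a new reading comes with each control period).
- snapshot(name): name is "scene" or "side" or "wrist"; returns the picture (400x640x3 uint8, red, green, blue); there is no depth.
- calibration(name): a dict with "camera_matrix" (3x3 intrinsics, pixels), "k1" (the pictures are not rectified: a ray, as slopes to the right and down, at radius r is drawn at 1 + k1 r^2 times it, then the intrinsics apply), "R" (3x3) and "t" (3): a world point X has camera coordinates R X + t; the wrist camera has in their place "mount" (4x4, takes a point from camera to tool coordinates, whose origin is the TCP and whose axes are the flange's). Camera axes: x right, y down, z forward; pixel columns grow to the right and rows downward; lengths in m; the calibration is good to about 2 mm. A picture is of the moment at which its call begins: read the wrist's pose just before it. calibration takes no time and is no camera call.
- sign_off(): hands the job in; it is judged then, once.
The state is a dict: "t": time; "q": joint angles; "qd": joint speeds; "tau": joint torques, N m; "tcp_pos": TCP position; "tool_rot": TCP orientation; "force": force on the tool from outside, world axes, zero at the start; "ft_torque": the same for the moment, N m; "finger_gap": opening from 0.0 (shut) to 1.0 (fully open); "gripper_force": force on a finger pad.
Only numpy, scipy, OpenCV 4.12 (cv2) and the standard library are available. Lean on these libraries where they do the work, as an engineer would, in place of code of your own. Each camera call takes 0.05 s, during which the arm holds its last target. There are 200 camera calls.

## Working session

There is one attempt and no reset: what is moved stays moved. The work goes in short steps, Python scripts to look and compute and a tool call to move; the robot and the scene stay as the last step left them, time stands still between calls to the robot, and variables do not carry over. Pictures are saved under pics/ and viewed, at most 10 in all, crops included, and the job is handed in when it is done.

Besides the shell and the picture viewer there is one more tool, called after "Request:" as a command line: name --pt "numbers of a row" for each row, then --argument value for the rest. apply_moves: Moves the arm, as the interface text tells. Its arguments: {"type":"object","properties":{"plan":{"type":"array"},"force":{"type":"number"}},"required":["plan"]}

```bash
mkdir -p pics; ls
python3 - <<'E'
from station import *
import cv2
s=sense();print({k:s[k] for k in('t','tcp_pos','tool_rot','finger_gap')})
for n in('scene','side','wrist'):
    cv2.imwrite(f'pics/{n}0.png',snapshot(n)[:,:,::-1]); c=calibration(n); print(n,{k:(v.tolist() if hasattr(v,'tolist') else v) for k,v in c.items()})
E
```

```text
pics
{'t': 0.0, 'tcp_pos': array([6.24200378e-01, 1.67421229e-04, 2.05019388e-01]), 'tool_rot': array([ 7.07098244e-01,  7.07114457e-01, -6.32399376e-04, -9.04537996e-04]), 'finger_gap': 1.000203204529802}
scene {'camera_matrix': [[425.87249812194244, 0.0, 318.24978618131576], [0.0, 425.87249812194244, 194.33885548678657], [0.0, 0.0, 1.0]], 'k1': -0.07275631655268595, 'R': [[-0.8355441477091977, -0.5488949295496344, -0.02409011298462666], [-0.2716721384846623, 0.45086327126561176, -0.8502449998646516], [0.4775565164460438, -0.7038726212450468, -0.5258356270371436]], 't': [0.5668085279061913, 0.14055778188033963, 0.7646211934529606]}
side {'camera_matrix': [[418.65003337805433, 0.0, 323.2701417824524], [0.0, 418.65003337805433, 202.4275104456164], [0.0, 0.0, 1.0]], 'k1': 0.014146764038228178, 'R': [[0.9323153987737013, -0.36099509765775023, -0.0216918573779571], [-0.24265720769036478, -0.5799638337400893, -0.7776628003893545], [0.2681519658054913, 0.730290689397427, -0.6283072753152563]], 't': [-0.47252627313456885, 0.32153452069034816, 0.6952120044119144]}
wrist {'camera_matrix': [[281.8993610746056, 0.0, 320.01663227508084], [0.0, 281.8993610746056, 200.46473623554058], [0.0, 0.0, 1.0]], 'k1': -0.04544700307795309, 'mount': [[-0.0005174885900742367, -0.9596110045387606, -0.2813297925454533, 0.07162697997561217], [0.999999789135207, -0.0003862092277129922, -0.0005220842579712334, -0.00039904973911020214], [0.00039234563733413355, -0.28133000339555153, 0.9596110020494544, -0.16796056515121194], [0.0, 0.0, 0.0, 1.0]]}
```

View pics/scene0.png

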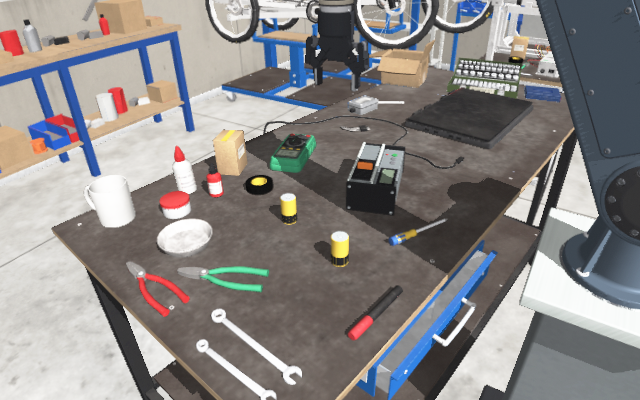

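View pics/side0.png

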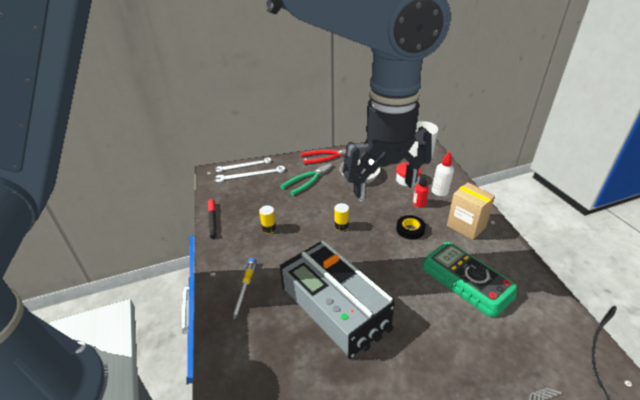

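The scene view shows the cells at about (289,208) and (340,249) and the logger at about (376,178). The side view shows the cells at (267,219) and (342,217), and the logger's orange rib at about (331,260).

Run:
```python
import cv2
a=cv2.imread('pics/side0.png')[195:365,225:425]; cv2.imwrite('pics/c1.png',cv2.resize(a,(800,680)[:2] if 0 else (700,595),interpolation=cv2.INTER_CUBIC))
a=cv2.imread('pics/scene0.png')[130:280,265:465]; cv2.imwrite('pics/c2.png',cv2.resize(a,(800,600),interpolation=cv2.INTER_CUBIC))
```

```text
(no output)
```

View pics/c1.png

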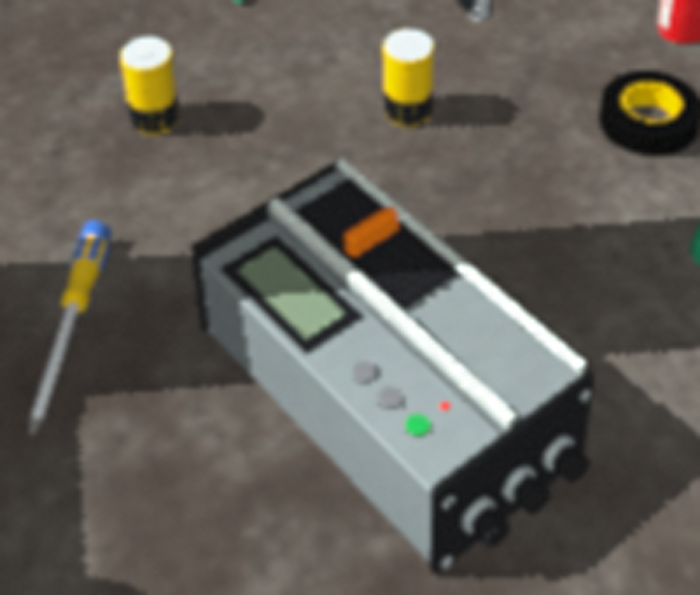

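View pics/c2.png

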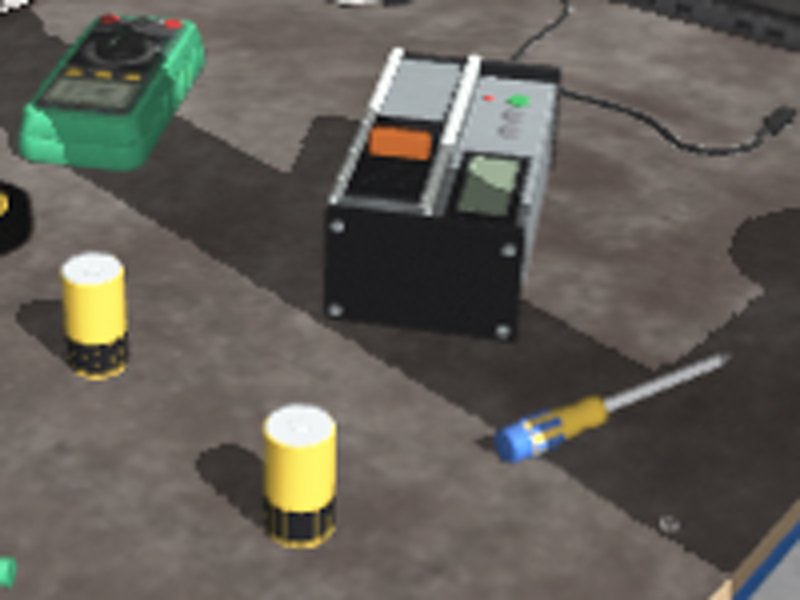

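View pics/wrist0.png

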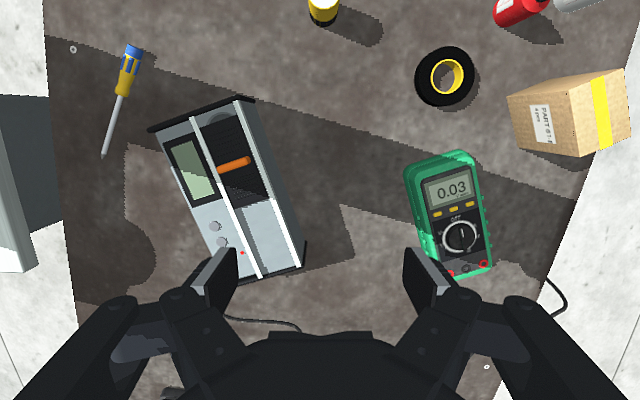

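Both crops give the logger's corners: side crop (195,250), (338,160), (588,370), (435,495), (437,570), and scene crop front face (328,207), (525,220), (325,318), (515,338). The cells' tops are at side (147,50), (408,45) and scene (93,268), (300,424). The wrist view shows the rib at (234,163).

```bash
cat > h.py <<'E'
from station import *
import numpy as np, cv2
from scipy.optimize import least_squares
from scipy.spatial.transform import Rotation as Rn
def cam(n,s=None):
    c=calibration(n)
    if n=='wrist':
        T=np.eye(4);T[:3,:3]=Rn.from_quat(s['tool_rot']).as_matrix();T[:3,3]=s['tcp_pos']
        W=np.linalg.inv(T@np.array(c['mount']));R,t=W[:3,:3],W[:3,3]
    else: R,t=np.array(c['R']),np.array(c['t'])
    return np.array(c['camera_matrix']),c['k1'],R,t
def proj(C,X):
    K,k,R,t=C; p=R@X+t
    d=p[:2]/p[2]; d=d*(1+k*(d@d)); return K[:2,:2]@d+K[:2,2]
def onplane(C,uv,z):
    K,k,R,t=C
    d=cv2.undistortPoints(np.array([[uv]],float),K,np.array([k,0,0,0,0.]))[0,0]
    r=R.T@np.array([*d,1]);o=-R.T@t
    return (o+r*(z-o[2])/r[2])
def lw(p,P): # logger->world
    x,y,a=p;c,s=np.cos(a),np.sin(a)
    return np.array([x+c*P[0]-s*P[1],y+s*P[0]+c*P[1],P[2]])
E
python3 - <<'E'
from h import *
S=cam('side');V=cam('scene')
f=lambda u,v:np.array([225+u*200/700,195+v*170/595]); g=lambda u,v:np.array([265+u/4,130+v/4])
L=[(S,f(195,250),(-.103,-.054,.075)),(S,f(338,160),(-.103,.054,.075)),(S,f(588,370),(.103,.054,.075)),(S,f(435,495),(.103,-.054,.075)),(S,f(437,570),(.103,-.054,0)),
(V,g(328,207),(-.103,.054,.075)),(V,g(525,220),(-.103,-.054,.075)),(V,g(325,318),(-.103,.054,0)),(V,g(515,338),(-.103,-.054,0))]
r=least_squares(lambda p:np.concatenate([proj(C,lw(p,P))-u for C,u,P in L]),[.55,.05,0.5+np.pi*0])
best=min((least_squares(lambda p:np.concatenate([proj(C,lw(p,P))-u for C,u,P in L]),[.55,.05,a]) for a in(0,1.5,3,-1.5)),key=lambda r:r.cost)
p=best.x;print(p,np.round(best.fun,1))
np.save('p.npy',p)
for n,P in dict(t0=(-.072,.024,.072),t1=(-.027,.024,.072),shut=(-.0495,.024,.092),op=(.0425,.024,.092)).items():print(n,lw(p,P).round(4))
for C,uv in((S,f(372,224)),(V,g(402,133))):
    w=onplane(C,uv,.092);c,s=np.cos(p[2]),np.sin(p[2]);d=w[:2]-p[:2];print('rib',w,c*d[0]+s*d[1],-s*d[0]+c*d[1])
for C,uv in((S,f(147,50)),(S,f(408,45)),(V,g(93,268)),(V,g(300,424))):print('cell',onplane(C,uv,.060))
for uv in((98,240),(65,275),(38,425)):print('driver',onplane(S,f(*uv),.01))
print('tape',onplane(S,f(652,105),.019))
E
```

```text
[ 0.52295582 -0.01926403  5.03382206] [-2.3 -1.5 -0.1 -1.2  2.8  0.5  1.1 -0.3 -0.2  3.2 -0.9 -0.1  0.3  2.3
 -0.5  1.1  0.3  2.2]
t0 [0.523  0.0566 0.072 ]
t1 [0.5372 0.0139 0.072 ]
shut [0.5301 0.0353 0.092 ]
op [ 0.5592 -0.052   0.092 ]
rib [0.53388037 0.02208673 0.092     ] -0.03578156574063512 0.02342883983999588
rib [0.53115002 0.02771371 0.092     ] -0.041982936621327384 0.022616045896767707
cell [0.46635733 0.25154119 0.06      ]
cell [0.62702899 0.19003582 0.06      ]
cell [0.62660135 0.19140572 0.06      ]
cell [0.46451319 0.25039177 0.06      ]
driver [0.40109832 0.14592287 0.01      ]
driver [0.37589348 0.12566856 0.01      ]
driver [0.3384028  0.02528487 0.01      ]
tape [0.77162653 0.11553705 0.019     ]
```

Request:
apply_moves --pt "0 0 0 0 0 -0.16 1" --pt "0 0 0 0 0 -0.16 1" --pt "0.041 -0.039 0.02 0 0 0 1" --pt "0.041 -0.039 0.02 0 0 0 1" --pt "0 0 0.04 0 0 0 1" --pt "0 0 0 0 0 0 1" --force 40

```text
t: 0.9
tcp_pos: [0.5225, 0.0538, 0.124]
tool_rot: [0.585, 0.811, -0.002, -0.003]
force: [-0.4, 0.8, 0.9]
finger_gap: -0.004
gripper_force: 0.0
```

```bash
cat > st.py <<'E'
from h import *
s=sense();p=np.load('p.npy');c,sn=np.cos(p[2]),np.sin(p[2]);d=s['tcp_pos'][:2]-p[:2]
R=Rn.from_quat(s['tool_rot']).as_matrix()
print('t',s['t'],'tcp',s['tcp_pos'].round(4),'inlogger',np.round([c*d[0]+sn*d[1],-sn*d[0]+c*d[1]],4),'F',np.round(s['force'],1),'gap',s['finger_gap'],s['gripper_force'],'yaw toolx',np.arctan2(R[1,0],R[0,0])-p[2]+np.pi, R[:,2].round(3))
E
python3 st.py
python3 - <<'E'
from h import *
cv2.imwrite('pics/w1.png',snapshot('wrist')[:,:,::-1])
E
```

```text
t 0.9 tcp [0.5225 0.0538 0.124 ] inlogger [-0.0695  0.0227] F [-0.4  0.8  0.9] gap -0.004188471886232345 0.0 yaw toolx -0.0008680288307241213 [-0.006  0.001 -1.   ]
```

View pics/w1.png

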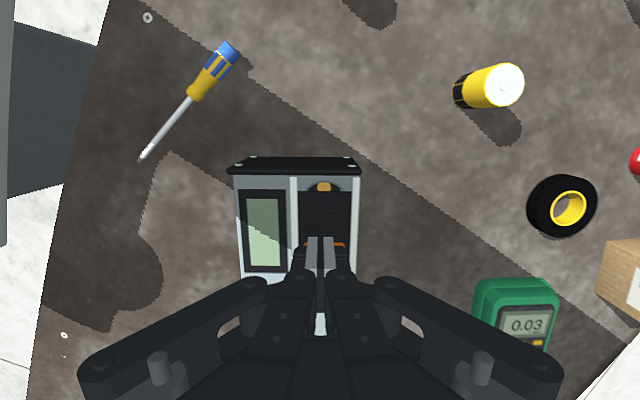

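The wrist view shows the closed fingertips centred between the rails just on the −x side of the rib at (325,243), with tube0's edge open at (325,186). So I'll descend and push.

Request:
apply_moves --pt "0 0 0.02 0 0 0 1" --pt "0 0 0.021 0 0 0 1" --pt "-0.016 0 0 0 0 0 1" --pt "-0.018 0 0 0 0 0 1" --pt "-0.018 0 0 0 0 0 1" --pt "-0.018 0 0 0 0 0 1" --pt "-0.018 0 0 0 0 0 1" --pt "-0.008 0 0 0 0 0 1"

```text
t: 1.95
tcp_pos: [0.556, -0.0394, 0.0851]
tool_rot: [0.586, 0.81, 0.0, 0.0]
force: [0.0, -0.1, -0.3]
finger_gap: -0.002
gripper_force: 0.0
```

```bash
python3 st.py
```

```text
t 1.95 tcp [ 0.556  -0.0394  0.0851] inlogger [0.0295 0.025 ] F [ 0.  -0.1 -0.3] gap -0.0020149669476535697 0.0 yaw toolx -0.0028418012136874893 [ 0.001 -0.    -1.   ]
```

Request:
apply_moves --pt "-0.002 0 0 0 0 0 1" --pt "-0.002 0 0 0 0 0 1" --pt "-0.001 0 0 0 0 0 1"

```text
t: 2.33
tcp_pos: [0.5567, -0.042, 0.0849]
tool_rot: [0.585, 0.811, -0.0, -0.0]
force: [0.0, -0.2, -0.2]
finger_gap: 0.0
gripper_force: 0.0
```

```bash
python3 st.py;  python3 - <<'E'
from h import *
s=sense();im=snapshot('side')[:,:,::-1]
a=im[225:345,275:435];b=snapshot('wrist')[:,:,::-1]
cv2.imwrite('pics/m.png',np.hstack([cv2.resize(a,(533,400),interpolation=2),b[:,190:450]]))
E
```

```text
t 2.325 tcp [ 0.5567 -0.042   0.0849] inlogger [0.0323 0.0248] F [ 0.  -0.2 -0.2] gap 7.931530691062316e-05 0.0 yaw toolx -0.000719181654321499 [-0.  0. -1.]
```

View pics/m.png

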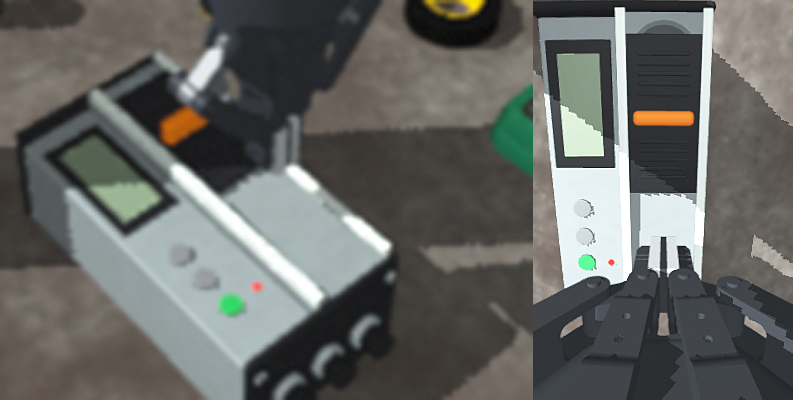

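The composite shows that the fingers passed over the rib: they are now on the plain half at full-frame wrist (322,240), with the rib at (320,118). The cover has barely moved. I'll measure the rib and the logger's rails from this wrist view.

Run:
```python
from h import *
s=sense();C=cam('wrist',s);p=np.load('p.npy');c,sn=np.cos(p[2]),np.sin(p[2])
for n,uv,z in(('rib',(320,114),.092),('ribL',(291,114),.092),('ribR',(351,114),.092),('bezel top L far',(190,2),.075),('bez R far',(373,2),.075),('bezL near',(194,15),.075),('coveredge L',(288,192),.077),('coveredge R',(355,192),.077),('railLtop',(275,8),.08),('railLbot',(281,280),.08),('coverfar',(322,34),.077),('tubefar',(323,21),.072),('tip',(322,238),.083)):
    w=onplane(C,uv,z);d=w[:2]-p[:2];print(n,w.round(4),np.round([c*d[0]+sn*d[1],-sn*d[0]+c*d[1]],4))
```

```text
rib [0.5331 0.0279 0.092 ] [-0.0415  0.0245]
ribL [0.518  0.0229 0.092 ] [-0.0416  0.0086]
ribR [0.5492 0.0333 0.092 ] [-0.0416  0.0415]
bezel top L far [0.4444 0.0636 0.075 ] [-0.1034 -0.0484]
bez R far [0.542 0.095 0.075] [-0.1024  0.0541]
bezL near [0.4481 0.0577 0.075 ] [-0.0967 -0.0467]
coveredge L [ 0.5286 -0.0242  0.077 ] [0.0065 0.0038]
coveredge R [ 0.5697 -0.0106  0.077 ] [0.0066 0.0471]
railLtop [0.4923 0.0735 0.08  ] [-0.0977  0.0002]
railLbot [ 0.5421 -0.086   0.08  ] [ 0.0694 -0.0029]
coverfar [0.5204 0.0698 0.077 ] [-0.0853  0.0257]
tubefar [0.5184 0.0777 0.072 ] [-0.0935  0.0263]
tip [ 0.5588 -0.0453  0.083 ] [0.0361 0.0257]
```

Request:
apply_moves --pt "0 0 -0.03 0 0 0 1" --pt "0.052 0 0 0 0 0 1" --pt "0.052 0 0 0 0 0 1" --pt "0 0 0 0 0 0 1" --pt "0 0 0.032 0 0 0 1" --pt "0 0 0 0 0 0 1" --pt "0 0 0 0 0 0 1" --pt "0 0 0 0 0 0 1"

```text
t: 3.42
tcp_pos: [0.5251, 0.0557, 0.0839]
tool_rot: [0.586, 0.811, 0.0, 0.001]
force: [0.4, -0.0, 0.5]
finger_gap: 0.001
gripper_force: 0.0
```

```bash
python3 st.py
```

```text
t 3.425 tcp [0.5251 0.0557 0.0839] inlogger [-0.0704  0.0257] F [ 0.4 -0.   0.5] gap 0.0008949260659008862 0.0 yaw toolx -0.002018945895079227 [ 0.002 -0.    -1.   ]
```

Request:
apply_moves --pt "-0.01 0 0.002 0 0 0 1" --pt "-0.012 0 0 0 0 0 1" --pt "-0.012 0 0 0 0 0 1" --pt "-0.012 0 0 0 0 0 1" --pt "-0.012 0 0 0 0 0 1" --pt "-0.012 0 0 0 0 0 1" --pt "-0.012 0 0 0 0 0 1" --pt "-0.012 0 0 0 0 0 1"

```text
t: 4.42
tcp_pos: [0.554, -0.0338, 0.081]
tool_rot: [0.585, 0.811, -0.0, -0.0]
force: [0.0, -0.1, -0.3]
finger_gap: 0.003
gripper_force: 0.0
```

```bash
python3 st.py
```

```text
t 4.425 tcp [ 0.554  -0.0338  0.081 ] inlogger [0.0236 0.0249] F [ 0.  -0.1 -0.3] gap 0.0025316985941767445 0.0 yaw toolx -0.0014422692125162229 [-0.  0. -1.]
```

```bash
cat > rib.py <<'E'
from h import *
p=np.load('p.npy');c,sn=np.cos(p[2]),np.sin(p[2])
for n in('wrist','side','scene'):
    s=sense();C=cam(n,s);im=cv2.cvtColor(snapshot(n),cv2.COLOR_RGB2HSV)
    m=cv2.inRange(im,(5,190,100),(16,255,255));k,l,st,ce=cv2.connectedComponentsWithStats(m)
    for i in range(1,k):
        if st[i,4]>15:
            w=onplane(C,ce[i],.088);d=w[:2]-p[:2];q=np.round([c*d[0]+sn*d[1],-sn*d[0]+c*d[1]],4)
            if abs(q[0])<.11 and abs(q[1])<.06: print(n,st[i],ce[i].round(1),q)
E
python3 rib.py
```

```text
wrist [290 129  61  15 833] [320.1 135.6] [-0.0387  0.0246]
side [323 258  13  10  86] [328.4 262.5] [-0.0353  0.0157]
```

Run:
```python
from h import *
s=sense();C=cam('wrist',s)
a=snapshot('side')[210:310,290:390,::-1];b=snapshot('wrist')[90:290,220:420,::-1].copy()
S=cam('side')
T=s['tcp_pos'];print(proj(S,T),proj(C,T))
A=cv2.resize(a,(400,400),interpolation=2);B=cv2.resize(b,(400,400),interpolation=2)
u=(proj(S,T)-[290,210])*4;cv2.circle(A,tuple(int(x) for x in u),4,(255,0,255),1)
u=(proj(C,T)-[220,90])*2;cv2.circle(B,tuple(int(x) for x in u),4,(255,0,255),1)
cv2.imwrite('pics/n.png',np.hstack([A,B]))
```

```text
[352.94485472 280.75825488] [320.69164133 234.04390432]
```

View pics/n.png

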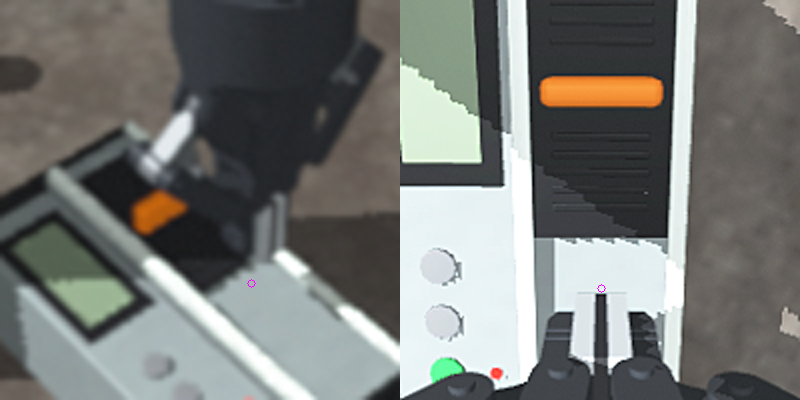

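The crops show the tips sitting about 10 mm above the nominal TCP mark: in the side crop they end at about (270,257), against the mark at (251,283). I'll feel for the plain half's top at 72 mm to calibrate.

Request:
apply_moves --pt "0 0 0.004 0 0 0 1" --pt "0 0 0.003 0 0 0 1" --pt "0 0 0.002 0 0 0 1" --pt "0 0 0 0 0 0 1"

```text
t: 5.18
tcp_pos: [0.5536, -0.0329, 0.0717]
tool_rot: [0.585, 0.811, -0.0, -0.0]
force: [-0.6, 0.9, -0.6]
finger_gap: -0.003
gripper_force: 0.0
```

Request:
apply_moves --pt "0 0 0.002 0 0 0 1" --pt "0 0 0.002 0 0 0 1" --pt "0 0 0 0 0 0 1"

```text
t: 5.55
tcp_pos: [0.5536, -0.033, 0.0678]
tool_rot: [0.585, 0.811, -0.0, -0.0]
force: [0.2, 0.1, -1.1]
finger_gap: -0.003
gripper_force: 0.0
```

Request:
apply_moves --pt "0 0 0.002 0 0 0 1" --pt "0 0 0.002 0 0 0 1" --pt "0 0 0.001 0 0 0 1" --pt "0 0 0 0 0 0 1"

```text
t: 6.05
tcp_pos: [0.5537, -0.033, 0.0629]
tool_rot: [0.585, 0.811, -0.0, -0.0]
force: [-0.0, -0.1, 0.4]
finger_gap: -0.0
gripper_force: 0.0
```

Request:
apply_moves --pt "0 0 0.002 0 0 0 1" --pt "0 0 0.0015 0 0 0 1" --pt "0 0 0 0 0 0 1"

```text
t: 6.42
tcp_pos: [0.5537, -0.033, 0.0594]
tool_rot: [0.585, 0.811, -0.0, -0.0]
force: [-0.2, -1.0, 0.4]
finger_gap: -0.0
gripper_force: 0.0
```

Request:
apply_moves --pt "0 0 0.001 0 0 0 1" --pt "0 0 0.001 0 0 0 1" --pt "0 0 0 0 0 0 1"

```text
t: 6.8
tcp_pos: [0.5537, -0.033, 0.0574]
tool_rot: [0.585, 0.811, -0.0, -0.0]
force: [-0.0, 1.0, -0.3]
finger_gap: 0.0
gripper_force: 0.0
```

Request:
apply_moves --pt "0 0 0.001 0 0 0 1" --pt "0 0 0.001 0 0 0 1" --pt "0 0 0 0 0 0 1"

```text
t: 7.18
tcp_pos: [0.5537, -0.033, 0.0554]
tool_rot: [0.585, 0.811, -0.0, -0.0]
force: [-1.1, 0.1, 0.3]
finger_gap: 0.0
gripper_force: 0.0
```

Run:
```python
from h import *
s=sense();C=cam('wrist',s);V=cam('side')
a=snapshot('side')[220:300,320:400,::-1];b=snapshot('wrist')[160:300,220:420,::-1].copy();T=s['tcp_pos']
A=cv2.resize(a,(400,400),interpolation=2);B=cv2.resize(b,(400,280),interpolation=2);B=np.vstack([B,np.zeros((120,400,3),np.uint8)])
for h in(0,.01,.02,.03):
    u=(proj(V,T+[0,0,h])-[320,220])*5;cv2.circle(A,tuple(int(x) for x in u),3,(255,0,255),1)
    u=(proj(C,T+[0,0,h])-[220,160])*2;cv2.circle(B,tuple(int(x) for x in u),3,(255,0,255),1)
cv2.imwrite('pics/o.png',np.hstack([A,B]));print(s['force'],T)
```

```text
[-1.11394163  0.13653144  0.27810086] [ 0.55369225 -0.0330274   0.05542202]
```

View pics/o.png

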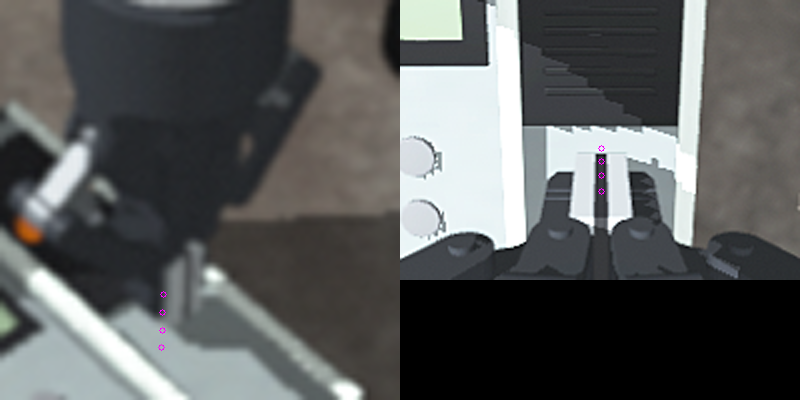

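The overlay shows the fingertips well above the nominal TCP, by roughly 20–25 mm, so I'll keep feeling downward.

Request:
apply_moves --pt "0 0 0.002 0 0 0 1" --pt "0 0 0.002 0 0 0 1" --pt "0 0 0 0 0 0 1"

```text
t: 7.65
tcp_pos: [0.5536, -0.033, 0.0513]
tool_rot: [0.585, 0.811, -0.0, -0.0]
force: [0.2, 0.0, 0.4]
finger_gap: 0.0
gripper_force: 0.0
```

Request:
apply_moves --pt "0 0 0.001 0 0 0 1" --pt "0 0 0.001 0 0 0 1" --pt "0 0 0 0 0 0 1"

```text
t: 8.02
tcp_pos: [0.5537, -0.033, 0.0494]
tool_rot: [0.585, 0.811, -0.0, -0.0]
force: [-0.5, 0.3, -0.1]
finger_gap: -0.002
gripper_force: 0.0
```

Request:
apply_moves --pt "0 0 0.001 0 0 0 1" --pt "0 0 0.001 0 0 0 1" --pt "0 0 0 0 0 0 1"

```text
t: 8.4
tcp_pos: [0.5537, -0.033, 0.0474]
tool_rot: [0.585, 0.811, -0.0, -0.0]
force: [-0.3, -0.6, -0.7]
finger_gap: -0.002
gripper_force: 0.0
```

```bash
python3 rib.py; python3 st.py
```

```text
wrist [ 282  131   77   19 1326] [320.5 140.2] [-0.0395  0.0247]
t 8.55 tcp [ 0.5538 -0.033   0.0475] inlogger [0.0228 0.0249] F [ 0.3 -1.1  0.2] gap 0.0020450192399812292 0.0 yaw toolx -0.0013956985208021244 [-0.  0. -1.]
```

Request:
apply_moves --pt "0 0 0.001 0 0 0 1" --pt "0 0 0.001 0 0 0 1" --pt "0 0 0 0 0 0 1"

```text
t: 8.93
tcp_pos: [0.5539, -0.0331, 0.0468]
tool_rot: [0.585, 0.811, 0.0, 0.0]
force: [-1.7, 0.3, 9.0]
finger_gap: 0.004
gripper_force: 4.5
```

Request:
apply_moves --pt "0 0 0.001 0 0 0 1" --pt "0 0 0.001 0 0 0 1" --pt "0 0 0 0 0 0 1"

```text
t: 9.3
tcp_pos: [0.554, -0.0331, 0.0467]
tool_rot: [0.585, 0.811, 0.0, 0.001]
force: [-5.5, 0.4, 22.1]
finger_gap: -0.002
gripper_force: 11.1
```

Request:
apply_moves --pt "0 0 -0.055 0 0 0 1" --pt "0.047 0 0 0 0 0 1" --pt "0.047 0 0 0 0 0 1" --pt "0 0 0 0 0 0 1" --pt "0 0 0.041 0 0 0 1" --pt "0 0 0 0 0 0 1" --pt "0 0 0 0 0 0 1"

```text
t: 10.18
tcp_pos: [0.5248, 0.0555, 0.0579]
tool_rot: [0.586, 0.811, 0.0, 0.0]
force: [0.3, -0.3, -0.1]
finger_gap: -0.003
gripper_force: 0.0
```

Request:
apply_moves --pt "-0.006 0 0 0 0 0 1" --pt "-0.012 0 0 0 0 0 1" --pt "-0.012 0 0 0 0 0 1" --pt "-0.012 0 0 0 0 0 1"

```text
t: 10.68
tcp_pos: [0.5379, 0.0155, 0.0579]
tool_rot: [0.586, 0.811, 0.0, 0.0]
force: [-0.4, 2.3, 2.5]
finger_gap: -0.001
gripper_force: 1.2
```

```bash
python3 st.py; python3 rib.py
```

```text
t 10.675 tcp [0.5379 0.0155 0.0579] inlogger [-0.0283  0.0251] F [-0.4  2.3  2.5] gap -0.0012269056205527972 1.1930914348340593 yaw toolx -0.0020446341179485295 [ 0.001  0.    -1.   ]
side [332 263  16  14 107] [340.1 269.5] [-0.0077  0.021 ]
```

Request:
apply_moves --pt "-0.012 0 0 0 0 0 1" --pt "-0.012 0 0 0 0 0 1" --pt "-0.012 0 0 0 0 0 1" --pt "-0.01 0 0 0 0 0 1" --pt "-0.007 0 0 0 0 0 1" --pt "-0.002 0 0 0 0 0 1" --pt "0 0 0 0 0 0 1"

```text
t: 11.7
tcp_pos: [0.5554, -0.0363, 0.0576]
tool_rot: [0.585, 0.811, 0.0, 0.001]
force: [-0.7, 0.1, 0.3]
finger_gap: 0.0
gripper_force: 0.2
```

```bash
python3 st.py; python3 rib.py
```

```text
t 11.7 tcp [ 0.5554 -0.0363  0.0576] inlogger [0.0264 0.0254] F [-0.7  0.1  0.3] gap 0.00029340313223102113 0.20145837931067945 yaw toolx -0.001448529503962348 [ 0.002 -0.001 -1.   ]
side [351 279  17  15 110] [359.5 286.5] [0.0452 0.0207]
```

Not yet at the stop, so I'll push on gently.

Request:
apply_moves --pt "-0.002 0 0 0 0 0 1" --pt "-0.002 0 0 0 0 0 1" --pt "0 0 0 0 0 0 1"

```text
t: 12.22
tcp_pos: [0.5556, -0.0364, 0.0578]
tool_rot: [0.586, 0.81, 0.002, -0.002]
force: [0.4, 11.6, 2.9]
finger_gap: 0.003
gripper_force: 5.1
```

```bash
python3 st.py; python3 rib.py
```

```text
t 12.225 tcp [ 0.5556 -0.0364  0.0578] inlogger [0.0266 0.0256] F [ 0.4 11.6  2.9] gap 0.0029966205416275585 5.099091731244698 yaw toolx -0.0029889731240393402 [-0.     0.005 -1.   ]
side [352 280  16  14 107] [359.7 286.6] [0.0456 0.0208]
```

Request:
apply_moves --pt "0.006 0 0 0 0 0 1" --pt "0 0 -0.06 0 0 0 1" --pt "-0.045 0 0 0 0 0 0" --pt "-0.045 0 0 0 0 0 -1" --pt "0 0 0 0 0 0 -1" --pt "0 0 0 0 0 0 -1"

```text
t: 13.12
tcp_pos: [0.5818, -0.1194, 0.1172]
tool_rot: [0.586, 0.811, -0.0, -0.0]
force: [-0.4, 0.1, -0.4]
finger_gap: 0.843
gripper_force: 0.0
```

```bash
python3 st.py; python3 rib.py
python3 - <<'E'
from h import *
s=sense();print(s['q'].round(2));C=cam('wrist',s);im=snapshot('wrist');cv2.imwrite('pics/w5.png',im[:,:,::-1])
m=cv2.inRange(cv2.cvtColor(im,cv2.COLOR_RGB2HSV),(5,190,100),(16,255,255));ys,xs=np.nonzero(m[:300]);print(xs.min(),xs.max(),ys.min(),ys.max())
p=np.load('p.npy')
for P in((.0385,.007,.092),(.0385,.041,.092),(.0465,.007,.092),(.0465,.041,.092),(.0465,.041,.077),(.0465,.007,.077)):print(P,proj(C,lw(p,P)).round(1))
E
```

```text
t 13.125 tcp [ 0.5818 -0.1194  0.1172] inlogger [0.1136 0.0242] F [-0.4  0.1 -0.4] gap 0.8431681702675733 0.0 yaw toolx -0.001969352791633572 [-0.001  0.    -1.   ]
wrist [296 112  50  11  62] [325.1 120.9] [0.0436 0.0274]
side [351 284  11  10  60] [356.  288.9] [0.0451 0.0121]
[-0.39  0.6   1.59 -0.    0.95 -0.71]
296 345 114 124
(0.0385, 0.007, 0.092) [294.2 114.7]
(0.0385, 0.041, 0.092) [345.8 114.6]
(0.0465, 0.007, 0.092) [294.5 127.1]
(0.0465, 0.041, 0.092) [345.5 127.1]
(0.0465, 0.041, 0.077) [343.7 126.5]
(0.0465, 0.007, 0.077) [296.3 126.5]
```

Request:
apply_moves --pt "0.0467 0.0235 0 0 0 0 -1" --pt "0.0467 0.0235 0 0 0 0 -1" --pt "0.0467 0.0235 0 0 0 0 -1" --pt "0.0467 0.0235 0 0 0 0 -1" --pt "0.0467 0.0235 0 0 0 0 -1" --pt "0.0467 0.0235 0 0 0 0 -1" --pt "0 0 0 0 0 0 -1" --pt "0 0 0 0 0 0 -1"

```text
t: 14.32
tcp_pos: [0.6272, 0.1913, 0.1172]
tool_rot: [0.585, 0.811, -0.001, -0.0]
force: [0.1, -0.7, 0.1]
finger_gap: 0.996
gripper_force: 0.0
```

```bash
python3 st.py
python3 - <<'E'
from h import *
s=sense();C=cam('wrist',s);im=snapshot('wrist');cv2.imwrite('pics/w6.png',im[:,:,::-1])
m=cv2.inRange(cv2.cvtColor(im,cv2.COLOR_RGB2HSV),(22,150,100),(34,255,255));k,l,st,ce=cv2.connectedComponentsWithStats(m)
for i in range(1,k):
    if st[i,4]>60:print(st[i],ce[i].round(1))
th=np.linspace(0,6.28,60)
for nm,c in(('B',(.627,.1907)),('A',(.4655,.251))):
  for z in(.06,.02,0.):
    q=np.array([proj(C,np.array([c[0]+.0165*np.cos(t),c[1]+.0165*np.sin(t),z])) for t in th]);print(nm,z,q.min(0).round(1),q.max(0).round(1))
S=cam('side');print('pliers',[onplane(S,u,.01)[:2].round(3) for u in((285,187),(330,168),(296,193))])
E
```

```text
t 14.325 tcp [0.6272 0.1913 0.1172] inlogger [-0.1668  0.1655] F [ 0.1 -0.7  0.1] gap 0.9963297100989615 0.0 yaw toolx 0.0003099776408603816 [-0.001 -0.001 -1.   ]
[135  46  49  49 916] [167.7  75.2]
[ 61 164  37  36 461] [ 75.2 184.8]
[302 177  39  33 355] [320.1 186.6]
B 0.06 [300.5 188.5] [339.8 225.9]
B 0.02 [303.3 178.4] [337.1 211.1]
B 0.0 [304.4 174.4] [336.  205.1]
A 0.06 [120.9  46.8] [163.4  93.5]
A 0.02 [150.9  57.5] [187.3  96.9]
A 0.0 [162.8  61.7] [196.7  98.3]
pliers [array([0.546, 0.383]), array([0.69, 0.42]), array([0.565, 0.347])]
```

Request:
apply_moves --pt "0 0 0.054 0 0 0 -1" --pt "0 0 0.054 0 0 0 -1" --pt "0 0 0 0 0 0 -1" --pt "0 0 0 0 0 0 0.2" --pt "0 0 0 0 0 0 0.4" --pt "0 0 0 0 0 0 0.4" --pt "0 0 0 0 0 0 0.4" --pt "0 0 0 0 0 0 0.4" --force 25

```text
t: 15.38
tcp_pos: [0.6296, 0.191, 0.0121]
tool_rot: [0.585, 0.811, 0.001, 0.002]
force: [-1.6, -0.1, 6.6]
finger_gap: 0.375
gripper_force: 25.6
```

```bash
python3 st.py; python3 -c "
from h import *
print(sense()['q'].round(2))"
```

```text
t 15.375 tcp [0.6296 0.191  0.0121] inlogger [-0.1658  0.1676] F [-1.6 -0.1  6.6] gap 0.3748087248555796 25.599381923675537 yaw toolx -0.0010354936947578608 [ 0.004  0.    -1.   ]
[ 0.13  0.81  1.48 -0.    0.85 -0.19]
```

Request:
apply_moves --pt "0 0 0 0 0 0 0" --pt "0 0 0 0 0 0 -0.3" --pt "0 0 0 0 0 0.175 -0.3" --pt "0 0 0 0 0 0.175 -0.3" --pt "0 0 0 0 0 0.175 -0.3" --pt "0 0 0 0 0 0.175 -0.3" --pt "0 0 0 0 0 0.175 -0.3" --pt "0 0 0 0 0 0.175 -0.3"

```text
t: 16.38
tcp_pos: [0.6278, 0.191, 0.0092]
tool_rot: [0.914, 0.406, -0.0, -0.0]
force: [-0.3, 1.2, -1.0]
finger_gap: 0.652
gripper_force: 0.0
```

Request:
apply_moves --pt "0 0 0 0 0 0.175 -0.3" --pt "0 0 0 0 0 0.175 -0.3" --pt "0 0 0 0 0 0.171 -0.3" --pt "0 0 0 0 0 0 -0.3" --pt "0 0 0 0 0 0 0.4" --pt "0 0 0 0 0 0 0.4" --pt "0 0 0 0 0 0 0.4" --pt "0 0 0 0 0 0 0.4" --force 30

```text
t: 17.38
tcp_pos: [0.628, 0.191, 0.0095]
tool_rot: [0.987, 0.159, -0.0, -0.0]
force: [0.4, 1.0, -0.0]
finger_gap: 0.382
gripper_force: 30.0
```

```bash
python3 st.py
```

```text
t 17.375 tcp [0.628  0.191  0.0095] inlogger [-0.1664  0.1661] F [ 0.4  1.  -0. ] gap 0.3815467633331409 29.968331158161163 yaw toolx -1.5720691884055737 [-0.  0. -1.]
```

Request:
apply_moves --pt "0 0 -0.05 0 0 0 0.4" --pt "0 0 -0.05 0 0 0 0.4" --pt "-0.0355 0.0236 0 0 0 0 0.4" --pt "-0.0355 0.0236 0 0 0 0 0.4" --pt "-0.0355 0.0236 0 0 0 0 0.4" --pt "-0.0355 0.0236 0 0 0 0 0.4" --pt "0 0 0 0 0 0 0.4" --pt "0 0 0 0 0 0 0.4"

```text
t: 18.38
tcp_pos: [0.5238, 0.0566, 0.1097]
tool_rot: [0.987, 0.159, 0.001, 0.0]
force: [-0.0, 0.4, -1.4]
finger_gap: 0.38
gripper_force: 30.2
```

```bash
python3 st.py; python3 -c "
from h import *
cv2.imwrite('pics/w7.png',snapshot('wrist')[:,:,::-1]);cv2.imwrite('pics/s7.png',snapshot('side')[:,:,::-1])"
```

```text
t 18.375 tcp [0.5238 0.0566 0.1097] inlogger [-0.0717  0.0248] F [-0.   0.4 -1.4] gap 0.3796039591917479 30.180374085903168 yaw toolx -1.5729135644458134 [ 0.001  0.    -1.   ]
```

Request:
apply_moves --pt "-0.0008 0 0.02 0 0 0 0.4" --pt "0 0 0.008 0 0 0 0.4" --pt "0 0 0.004 0 0 0 0.4" --pt "0 0 0.004 0 0 0 0.4" --pt "0 0 0.004 0 0 0 0.4" --pt "0 0 0 0 0 0 0.4"

```text
t: 19.23
tcp_pos: [0.5221, 0.0564, 0.0694]
tool_rot: [0.987, 0.159, -0.0, -0.0]
force: [0.1, 0.3, -0.8]
finger_gap: 0.373
gripper_force: 30.2
```

```bash
python3 st.py
```

```text
t 19.225 tcp [0.5221 0.0564 0.0694] inlogger [-0.072   0.0231] F [ 0.1  0.3 -0.8] gap 0.3728617075942977 30.168475806713104 yaw toolx -1.5724556069271385 [-0.  0. -1.]
```

Request:
apply_moves --pt "0.0008 0 0.006 0 0 0 0.4" --pt "0 0 0.006 0 0 0 0.4" --pt "0 0 0.002 0 0 0 0.4" --pt "0 0 0 0 0 0 0.4" --pt "0 0 0 0 0 0 0.1" --pt "0 0 0 0 0 0 -0.3" --pt "0 0 0 0 0 0 -0.3" --pt "0 0 -0.05 0 0 0 -0.3"

```text
t: 20.23
tcp_pos: [0.5201, 0.0568, 0.1029]
tool_rot: [0.987, 0.159, -0.004, -0.001]
force: [0.1, 0.1, -0.5]
finger_gap: 0.65
gripper_force: 0.0
```

```bash
python3 st.py
cat > yel.py <<'E'
from h import *
for n in('side','scene','wrist'):
    im=snapshot(n);m=cv2.inRange(cv2.cvtColor(im,cv2.COLOR_RGB2HSV),(22,150,100),(34,255,255));k,l,st,ce=cv2.connectedComponentsWithStats(m)
    print(n,[(st[i].tolist()) for i in range(1,k) if st[i,4]>25])
E
python3 yel.py
```

```text
t 20.225 tcp [0.5201 0.0568 0.1029] inlogger [-0.0731  0.0213] F [ 0.1  0.1 -0.5] gap 0.6501675564993047 0.0 yaw toolx -1.5727203425453462 [-0.009  0.001 -1.   ]
side [[459, 186, 32, 17, 131], [259, 212, 16, 15, 168], [402, 218, 19, 12, 156], [242, 269, 11, 15, 95]]
scene [[251, 177, 16, 9, 106], [400, 229, 17, 11, 78], [331, 240, 18, 18, 175]]
wrist [[70, 179, 54, 44, 1137], [295, 194, 41, 24, 197], [467, 206, 16, 41, 383], [200, 276, 13, 12, 44]]
```

Run:
```python
from h import *
s=sense();C=cam('wrist',s);p=np.load('p.npy');im=snapshot('wrist')
th=np.linspace(0,6.28,60)
for z in(.069,.06,.1):
    q=np.array([proj(C,lw(p,(-.072+.0165*np.cos(t),.024+.0165*np.sin(t),z))) for t in th]);print(z,q.min(0).round(1),q.max(0).round(1))
cv2.imwrite('pics/w8.png',np.hstack([cv2.resize(im[140:260,230:410,::-1],(500,333),interpolation=2),cv2.resize(snapshot('scene')[120:220,320:410,::-1],(300,333),interpolation=2)]))
```

```text
0.069 [298.  195.6] [340.5 235.7]
0.06 [298.8 192.6] [339.7 231.4]
0.1 [294.7 207.9] [343.8 253.6]
```

View pics/w8.png

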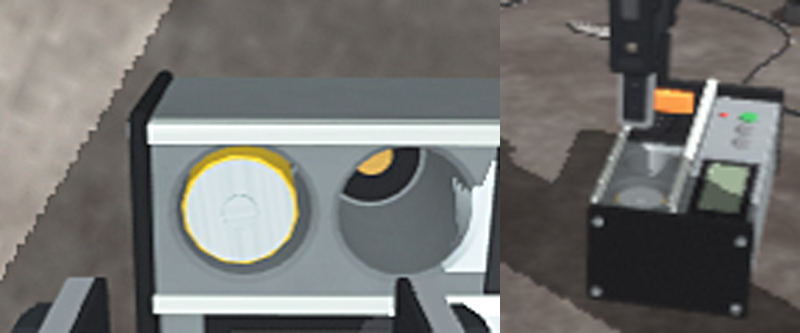

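The picture shows the cell's steel top flush in tube0, standing upright, and tube1 empty and free. Now the second cell.

Request:
apply_moves --pt "0.0017 -0.0507 0 0 0 0 -0.6" --pt "0.0017 -0.0507 0 0 0 0 -0.6" --pt "0.0017 -0.0507 0 0 0 0 -0.6" --pt "0.0017 -0.0507 0 0 0 0 -0.6" --pt "0 0 0 0 0 0 -0.6" --pt "0 0 0 0 0 0 -0.6"

```text
t: 21.22
tcp_pos: [0.4651, 0.2509, 0.1047]
tool_rot: [0.987, 0.16, -0.001, 0.0]
force: [-0.1, -0.3, -0.4]
finger_gap: 0.799
gripper_force: 0.0
```

```bash
python3 st.py; python3 yel.py
python3 - <<'E'
from h import *
s=sense();C=cam('wrist',s);th=np.linspace(0,6.28,60)
for z in(.06,.02):
    q=np.array([proj(C,np.array([.4655+.0165*np.cos(t),.251+.0165*np.sin(t),z])) for t in th]);print(z,q.min(0).round(1),q.max(0).round(1))
print(s['q'].round(2))
E
```

```text
t 21.225 tcp [0.4651 0.2509 0.1047] inlogger [-0.2746  0.0304] F [-0.1 -0.3 -0.4] gap 0.7986128182202307 0.0 yaw toolx -1.5715961900804105 [-0.002 -0.001 -1.   ]
side [[460, 187, 30, 15, 126], [259, 212, 16, 15, 168], [403, 219, 17, 10, 111], [243, 269, 10, 15, 95]]
scene [[221, 131, 13, 10, 48], [252, 178, 15, 7, 90], [404, 229, 13, 10, 75], [331, 240, 18, 18, 166]]
wrist [[298, 182, 40, 27, 393], [555, 200, 25, 11, 44]]
0.06 [298.4 190.9] [339.7 230.2]
0.02 [301.5 180. ] [336.8 214. ]
[ 0.28  0.55  1.77 -0.    0.83  1.53]
```

Request:
apply_moves --pt "0 0 0.048 0 0 0 -0.6" --pt "0 0 0.048 0 0 0 -0.6" --pt "0 0 0 0 0 0 -0.6" --pt "0 0 0 0 0 0 0.2" --pt "0 0 0 0 0 0 0.4" --pt "0 0 0 0 0 0 0.4" --pt "0 0 0 0 0 0 0" --pt "0 0 0 0 0 0 -0.3" --force 25

```text
t: 22.38
tcp_pos: [0.4656, 0.2514, 0.0099]
tool_rot: [0.987, 0.159, 0.0, -0.0]
force: [-1.1, 0.7, 0.9]
finger_gap: 0.644
gripper_force: 0.0
```

Request:
apply_moves --pt "0 0 0 0 0 -0.175 -0.3" --pt "0 0 0 0 0 -0.175 -0.3" --pt "0 0 0 0 0 -0.175 -0.3" --pt "0 0 0 0 0 -0.175 -0.3" --pt "0 0 0 0 0 -0.175 -0.3" --pt "0 0 0 0 0 -0.175 -0.3" --pt "0 0 0 0 0 -0.175 -0.3" --pt "0 0 0 0 0 -0.175 -0.3"

```text
t: 23.38
tcp_pos: [0.4654, 0.2513, 0.0093]
tool_rot: [0.65, 0.76, -0.0, -0.0]
force: [0.3, -0.4, 0.4]
finger_gap: 0.652
gripper_force: 0.0
```

Request:
apply_moves --pt "0 0 0 0 0 -0.171 -0.3" --pt "0 0 0 0 0 0 -0.3" --pt "0 0 0 0 0 0 0.4" --pt "0 0 0 0 0 0 0.4" --pt "0 0 0 0 0 0 0.4" --pt "0 0 0 0 0 0 0.4" --force 30

```text
t: 24.12
tcp_pos: [0.4655, 0.2513, 0.0096]
tool_rot: [0.586, 0.811, -0.0, -0.0]
force: [-0.6, -0.7, 1.6]
finger_gap: 0.374
gripper_force: 29.7
```

```bash
python3 st.py
```

```text
t 24.125 tcp [0.4655 0.2513 0.0096] inlogger [-0.2748  0.031 ] F [-0.6 -0.7  1.6] gap 0.37434061454648626 29.70383584499359 yaw toolx -0.0018697561622413872 [-0. -0. -1.]
```

Request:
apply_moves --pt "0 0 -0.05 0 0 0 0.4" --pt "0 0 -0.05 0 0 0 0.4" --pt "-0.0496 -0.0014 0 0 0 0 0.4" --pt "-0.0496 -0.0014 0 0 0 0 0.4" --pt "-0.0496 -0.0014 0 0 0 0 0.4" --pt "-0.0496 -0.0014 0 0 0 0 0.4" --pt "-0.0496 -0.0014 0 0 0 0 0.4" --pt "0 0 0 0 0 0 0.4"

```text
t: 25.12
tcp_pos: [0.5389, 0.0102, 0.1094]
tool_rot: [0.588, 0.809, 0.0, 0.001]
force: [0.5, -0.6, -1.3]
finger_gap: 0.38
gripper_force: 30.5
```

Request:
apply_moves --pt "0 0 0 0 0 0 0.4" --pt "0 0 0 0 0 0 0.4"

```text
t: 25.38
tcp_pos: [0.5361, 0.015, 0.1093]
tool_rot: [0.585, 0.811, -0.0, -0.001]
force: [0.2, 0.8, -0.7]
finger_gap: 0.377
gripper_force: 30.5
```

```bash
python3 st.py
```

```text
t 25.375 tcp [0.5361 0.015  0.1093] inlogger [-0.0284  0.0233] F [ 0.2  0.8 -0.7] gap 0.37700885211521096 30.455551743507385 yaw toolx -2.4000869167650762e-06 [-0.001  0.    -1.   ]
```

Request:
apply_moves --pt "-0.001 0.0005 0.02 0 0 0 0.4" --pt "0 0 0.008 0 0 0 0.4" --pt "0 0 0.004 0 0 0 0.4" --pt "0 0 0.004 0 0 0 0.4" --pt "0 0 0.004 0 0 0 0.4" --pt "0 0 0 0 0 0 0.4"

```text
t: 26.12
tcp_pos: [0.5377, 0.0129, 0.0694]
tool_rot: [0.585, 0.811, -0.0, -0.0]
force: [-0.1, 0.1, -0.6]
finger_gap: 0.372
gripper_force: 30.5
```

```bash
python3 st.py
```

```text
t 26.125 tcp [0.5377 0.0129 0.0694] inlogger [-0.0258  0.0242] F [-0.1  0.1 -0.6] gap 0.37246946492773053 30.456000566482544 yaw toolx -0.0014552396670866052 [-0.  0. -1.]
```

Request:
apply_moves --pt "0.001 0 0.006 0 0 0 0.4" --pt "0 0 0.006 0 0 0 0.4" --pt "0 0 0.002 0 0 0 0.4" --pt "0 0 0 0 0 0 0.4" --pt "0 0 0 0 0 0 0.1" --pt "0 0 0 0 0 0 -0.3" --pt "0 0 0 0 0 0 -0.3" --pt "0 0 -0.05 0 0 0 -0.3"

```text
t: 27.12
tcp_pos: [0.5346, 0.0143, 0.1029]
tool_rot: [0.586, 0.811, -0.002, -0.004]
force: [1.0, -0.4, -0.1]
finger_gap: 0.652
gripper_force: 0.0
```

```bash
python3 st.py; python3 yel.py
python3 - <<'E'
from h import *
s=sense();C=cam('wrist',s);p=np.load('p.npy');th=np.linspace(0,6.28,60)
for x in(-.072,-.027):
  for z in(.069,.08,.1):
    q=np.array([proj(C,lw(p,(x+.0165*np.cos(t),.024+.0165*np.sin(t),z))) for t in th]);print(x,z,q.min(0).round(1),q.max(0).round(1))
E
```

```text
t 27.125 tcp [0.5346 0.0143 0.1029] inlogger [-0.0281  0.0216] F [ 1.  -0.4 -0.1] gap 0.6518820284971094 0.0 yaw toolx -0.0016931594010660689 [-0.009  0.002 -1.   ]
side [[459, 186, 32, 17, 130], [402, 218, 19, 12, 155], [242, 269, 11, 15, 95]]
scene [[251, 177, 16, 9, 98], [401, 229, 16, 10, 78]]
wrist [[164, 0, 51, 47, 856], [294, 126, 42, 29, 107], [562, 147, 38, 40, 797], [294, 187, 41, 28, 198], [295, 294, 42, 13, 332], [543, 313, 10, 5, 45], [525, 314, 10, 5, 47]]
-0.072 0.069 [294.6 131.2] [339.8 176.5]
-0.072 0.08 [293.3 132. ] [341.  179.7]
-0.072 0.1 [290.5 133.6] [343.4 186.3]
-0.027 0.069 [296.2 192.1] [338.8 232.4]
-0.027 0.08 [295. 196.] [339.8 238.2]
-0.027 0.1 [292.6 204.3] [342.  250.2]
```

Request:
apply_moves --pt "-0.032 0 0 0 0 0 1" --pt "-0.032 0 0 0 0 0 1" --pt "-0.034 0 0 0 0 0 1" --pt "0 0 0 0 0 0 1" --pt "0 0 0 0 0 0 1" --force 40

```text
t: 27.9
tcp_pos: [0.5672, -0.0786, 0.1047]
tool_rot: [0.586, 0.811, -0.0, -0.001]
force: [-0.7, -0.2, 0.4]
finger_gap: 0.003
gripper_force: 0.0
```

```bash
python3 st.py
```

```text
t 27.9 tcp [ 0.5672 -0.0786  0.1047] inlogger [0.0702 0.0232] F [-0.7 -0.2  0.4] gap 0.00307393711382391 0.0 yaw toolx -0.0018675974726618527 [-0.002  0.001 -1.   ]
```

Request:
apply_moves --pt "0 0 0.024 0 0 0 1" --pt "0 0 0.023 0 0 0 1" --pt "0 0 0 0 0 0 1" --pt "0 0 0 0 0 0 1" --pt "0.01 0 0 0 0 0 1" --pt "0.012 0 0 0 0 0 1" --pt "0.012 0 0 0 0 0 1" --pt "0.012 0 0 0 0 0 1"

```text
t: 28.9
tcp_pos: [0.5545, -0.035, 0.0591]
tool_rot: [0.585, 0.811, 0.0, 0.001]
force: [0.8, -2.1, 2.7]
finger_gap: 0.001
gripper_force: 1.2
```

Request:
apply_moves --pt "0.012 0 0 0 0 0 1" --pt "0.012 0 0 0 0 0 1" --pt "0.012 0 0 0 0 0 1" --pt "0.012 0 0 0 0 0 1" --pt "0.006 0 0 0 0 0 1" --pt "0 0 0 0 0 0 1"

```text
t: 29.65
tcp_pos: [0.5352, 0.0167, 0.0581]
tool_rot: [0.585, 0.811, -0.001, -0.002]
force: [-0.2, 0.8, 0.5]
finger_gap: -0.002
gripper_force: 0.0
```

```bash
python3 st.py; python3 rib.py
```

```text
t 29.65 tcp [0.5352 0.0167 0.0581] inlogger [-0.0303  0.023 ] F [-0.2  0.8  0.5] gap -0.00244031619938754 0.0 yaw toolx -0.0007992601689483791 [-0.004  0.001 -1.   ]
wrist [293 217  63  10 482] [323.5 220.6] [-0.0506  0.0245]
side [321 258   6   9  38] [323.4 262. ] [-0.0425  0.0095]
```

Request:
apply_moves --pt "0.002 0 0 0 0 0 1" --pt "0.002 0 0 0 0 0 1" --pt "0.002 0 0 0 0 0 1" --pt "0 0 0 0 0 0 1"

```text
t: 30.3
tcp_pos: [0.5347, 0.0215, 0.0584]
tool_rot: [0.585, 0.811, -0.0, -0.0]
force: [0.3, -0.5, -1.0]
finger_gap: 0.001
gripper_force: 0.5
```

```bash
python3 st.py; python3 rib.py
```

```text
t 30.3 tcp [0.5347 0.0215 0.0584] inlogger [-0.035  0.024] F [ 0.3 -0.5 -1. ] gap 0.000711159359702684 0.5234928971913178 yaw toolx -0.0014302106818453453 [-0.001  0.    -1.   ]
wrist [290 217  64  18 489] [321.1 220.8] [-0.0551  0.0242]
side [320 257   7   8  40] [322.3 260.8] [-0.0463  0.0099]
```

Request:
apply_moves --pt "0.002 0 0 0 0 0 1" --pt "0.002 0 0 0 0 0 1" --pt "0 0 0 0 0 0 1"

```text
t: 30.82
tcp_pos: [0.5351, 0.0224, 0.0587]
tool_rot: [0.584, 0.811, -0.001, 0.002]
force: [-0.4, -10.5, -2.1]
finger_gap: 0.0
gripper_force: 5.4
```

```bash
python3 st.py; python3 rib.py
```

```text
t 30.825 tcp [0.5351 0.0224 0.0587] inlogger [-0.0357  0.0246] F [ -0.4 -10.5  -2.1] gap 0.0002644264472042008 5.362196060596034 yaw toolx 0.0010556063402078486 [ 0.002 -0.005 -1.   ]
wrist [290 217  63  10 472] [320.6 220.7] [-0.0559  0.0245]
side [319 256   7   9  43] [322.  260.4] [-0.0475  0.01  ]
```

The stop is felt, and the contact-to-contact travel matches 92 mm. Now back off, lift clear, and check the rib.

Request:
apply_moves --pt "-0.012 0 0 0 0 0 1" --pt "0 0 0 0 0 0 1" --pt "0 0 -0.06 0 0 0 1" --pt "-0.05 0 -0.04 0 0 0 1" --pt "0 0 0 0 0 0 1" --pt "0 0 0 0 0 0 1" --pt "0 0 0 0 0 0 1"

```text
t: 31.85
tcp_pos: [0.5511, -0.0311, 0.1562]
tool_rot: [0.585, 0.811, -0.001, -0.002]
force: [0.2, -0.3, -0.1]
finger_gap: -0.002
gripper_force: 0.0
```

```bash
python3 st.py; python3 rib.py; python3 yel.py
```

```text
t 31.85 tcp [ 0.5511 -0.0311  0.1562] inlogger [0.0201 0.023 ] F [ 0.2 -0.3 -0.1] gap -0.0024201776224629743 0.0 yaw toolx -0.0006493278936643421 [-0.004  0.001 -1.   ]
wrist [302 115  42  10 409] [322.7 119.5] [-0.0508  0.0246]
side [319 252  16  13 123] [326.5 257.8] [-0.0472  0.0209]
side [[459, 186, 32, 17, 130], [402, 218, 19, 12, 156], [242, 269, 11, 15, 95]]
scene [[251, 177, 16, 9, 103], [402, 229, 15, 10, 76]]
wrist [[190, 0, 17, 9, 91], [542, 99, 35, 38, 666], [494, 255, 9, 5, 37], [511, 255, 9, 5, 42], [528, 255, 10, 4, 37]]
```

Rib measured at x = −0.051, within camera error of the shut position (−0.0495). The bystanders' pixels are unchanged.

```bash
python3 -c "
from station import *
print(sign_off())"
```

```text
the job is handed in; nothing more can be done
None
```

I handed the job in at about 32 s: both D cells are down in their tubes and the cover is pushed fully shut. The pliers were never approached, and the tape roll and screwdriver show no movement in the images; sign-off returned no verdict.

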